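# Close the thickness gauge on the ceramic blank to the slip of its ratchet

## Robot

A 6-joint arm with a two-finger parallel gripper is mounted at the origin on a cart in front of the work surface, level with it; the furniture and walls round the work are solid. World frame = base frame: x ahead of the robot, y to its left, z up, the work surface at z = 0. Lengths are in m, angles in rad, forces in N, time in s.
With the tool pointing down it reaches from about 0.375 to 0.9 m from the base axis. Payload 3.1 kg.
Tool frame: the origin (TCP) lies midway between the tips of the shut fingers; the grasp point (between the pads) lies grip_point_offset behind it (grip_point_offset is the distance from the TCP to the grasp point, in m); y points along the fingers, z is the direction in which the jaws open and shut, and the axes are right-handed (so a half turn about y gives the same grasp; the last joint's range is limited). The gripper opens to 87 mm and grips with 3 to 60 N. Pads are 19 mm wide; open, the fingers measure 117 mm over their backs; the gripper's body (75 mm by 190 mm) begins 51 mm behind the grasp point.
Start: joints at [1.097, 0.527, 1.433, -0, 1.181, -0.178], TCP at [0.182, 0.598, 0.223] pointing down, gripper open.
Joint ranges: [-3.08, 3.08], [-0.75, 2.2], [0.22, 2.44], [-1.43, 4.57], [0, 2.65], [-2.85, 2.85]. Speed limits (rad/s): [2.79, 2.79, 3.14, 3.14, 3.14, 3.14].

## Interface

Orientations are given as a unit quaternion [x, y, z, w].
In Python, from rig import * gives the robot as it stands.
- The arm moves only by the tool jog_arm, never from a script. Its argument "increments" is a list that holds one entry, the list of rows, each a list of 7 numbers: the turn, a rotation vector about the world's x, y, z in degrees, then the shift along the world's x, y, z in m, then the closure, from -1 (fully open) to 1 (shut), so that 0 is half open. In form: [[[rx, ry, rz, x, y, z, jaw], ...]]. A call has 1 to 8 rows; each row is the pose to reach, as a shift and turn from the pose measured when the call began; what a row does not reach only later rows make up. A row lasts 1/10 s, in which the tool goes at most 50 mm and 8.59 degrees, less where a joint would pass 70% of its speed; a pose out of reach is approached as far as the arm can. A call with a gripper value outside its range is refused whole. The fingers move at their own pace and stop on an object; "squeeze" is the grip in N (left out, the last holds). Time passes only in rows, so rows that repeat a pose let the fingers close. It gives the time, the measured TCP pose, the force and the opening at its end, in the units of the state.
- get_obs(): the state, without advancing time (a new reading comes with each control period).
- camera(name): name is "scene" or "top" or "wrist"; returns the picture (400x640x3 uint8, red, green, blue); there is no depth.
- camera_info(name): a dict with "K" (3x3 intrinsics, pixels), "R" (3x3) and "t" (3): a world point X has camera coordinates R X + t. Camera axes: x right, y down, z forward; pixel columns grow to the right and rows downward; lengths in m; the calibration is good to about 2 mm. A picture is of the moment at which its call begins: read the wrist's pose just before it. camera_info takes no time and is no camera call; for the wrist camera it gives the pose at the moment of the call.
- hand_in(): hands the job in, once; it reports no verdict.
The state is a dict: "time": time; "q": joint angles; "joint_velocities": joint speeds; "joint_torque": joint torques, N m; "position": TCP position; "tool_rot": TCP orientation; "ft_force": force on the tool from outside, world axes, zero at the start; "moment": the same for the moment, N m; "grip_width": finger opening in m.
Only numpy, scipy, OpenCV 4.12 (cv2) and the standard library are available. Lean on these libraries where they do the work, as an engineer would, in place of code of your own. Each camera call takes 0.05 s, during which the arm holds its last target.

## Task

Two identical bench thickness gauges stand on the worktop: one holds a white round ceramic blank, the other a yellow wax block. On the gauge with the white blank, turn the black ratchet cap on top clockwise (seen from above) until the foot is down on the blank and the slip clutch has run over by at least two clicks (30 degrees of slip; some 80 degrees of turn in all always does it), then let go of it. Do not turn the cap of the gauge with the wax block, and keep the blank, the wax and the dental cast between the gauges where they are.

Things in the scene. Friction and masses are not known exactly. Their poses are not given: they have to be found in the camera images.
- gauge_cap (a point): Centre of the ratchet cap of the gauge with the white blank: round, fluted, black, 30 mm across, vertical axis, white index line on top. The point is 119 mm above the worktop; the cap spans 104 to 134 mm, turns in place, nothing stands higher. Below it: a 21 mm silver thimble, then the frame's 24 mm wide arm (top at 80 mm). z up, x along the index line. The gauge is fixed.
- gauge_screw (a joint): Turn of this gauge's screw (thimble), rad, growing clockwise seen from above. Starts at 0 to 0.25; each rad lowers the steel foot under the arm by 6 mm; the foot meets the blank at about 0.63 and the screw stops at about 0.64. It takes 0.05 N m to turn and stays where it is left.
- gauge_ratchet (a joint): Turn of the cap on the screw, rad, clockwise positive: how far the slip clutch has run over. 0 at the start and while cap and screw turn together; with the foot on the blank the clutch gives at 0.10 N m and this grows (a click is 15 degrees, 0.26 rad). Turned back, the cap takes the screw with it and lifts the foot.
- spare_screw (a joint): Turn of the screw of the identical second gauge, the one with the yellow wax block; same sense; starts at 0.14 to 0.2 and must stay as it is.
- blank: White ceramic blank, a disc 50 mm in diameter and 18 mm thick, lying loose on the gauge's anvil (26 mm above the worktop) under the foot. Origin at the centre of its underside, z up.
- wax: Yellow wax block, 30 x 62 x 19 mm, lying loose on the anvil of the second gauge. Origin at the centre of its underside.
- cast: White plaster dental cast, 57 x 68 x 30 mm, standing loose on the worktop between the two gauges. Origin at the centre of its underside.

How it is judged:
By the outcome, as a careful person would: the job done as asked, in the order asked, and still so for the second after the job is handed in, with the robot touching nothing.
It also fails if it takes over 29 s, if anything falls off the work surface, if the arm or the gripper's body presses on something with over 40 N, if the wrist force passes 120 N, or if a joint passes its speed limit or range.

## Working session

There is one attempt and no reset: what is moved stays moved. The work goes in short steps, Python scripts to look and compute and a tool call to move; the robot and the scene stay as the last step left them, time stands still between calls to the robot, and variables do not carry over. Pictures are saved under pics/ and viewed, and the job is handed in when it is done.

Besides the shell and the picture viewer there is one more tool, called after "Emit:" by a JSON object that holds its "name" and its "arguments", one argument or row to a line. jog_arm: Moves the arm, as the interface text tells. Its arguments: {"type":"object","properties":{"increments":{"type":"array","items":{"type":"array","items":{"type":"array","items":{"type":"number"}}}},"squeeze":{"type":"number"}},"required":["increments"]}

```bash
ls; mkdir -p pics
python3 - <<'E'
from rig import *
import cv2
o=get_obs();print(o)
for n in ["scene","top","wrist"]:
    cv2.imwrite(f"pics/{n}0.png",camera(n)[:,:,::-1])
    print(n,camera_info(n))
E
```

```text
pics
{'time': 0.0, 'q': array([ 1.09651841e+00,  5.28454460e-01,  1.43387016e+00,  3.72003968e-07,
        1.18142484e+00, -1.78493919e-01]), 'joint_velocities': array([ 0.00062176,  0.00223217, -0.00181498,  0.00058555,  0.00018516,
        0.00126634]), 'joint_torque': array([-1.55434755e-03, -4.40047753e+01, -1.76584393e+01,  6.32114941e-02,
        5.84504195e-02, -1.23763834e-04]), 'position': array([0.18181325, 0.59721388, 0.22158907]), 'tool_rot': array([ 0.70010977, -0.10443923,  0.10395002, -0.69866527]), 'ft_force': array([-0.67969114, -0.57083612,  0.18005376]), 'moment': array([0.02679944, 0.0362416 , 0.00129822]), 'grip_width': 0.08706144025915309}
scene {'K': array([[479.2403531 ,   0.        , 319.80455953],
       [  0.        , 479.2403531 , 195.00955951],
       [  0.        ,   0.        ,   1.        ]]), 'R': array([[ 0.72329508, -0.69038311,  0.01467629],
       [-0.42115159, -0.45787248, -0.78293303],
       [ 0.54724361,  0.56011066, -0.62193286]]), 't': array([-0.41462514,  0.29674283,  0.70767793])}
top {'K': array([[364.166783  ,   0.        , 327.38087844],
       [  0.        , 364.166783  , 196.29810177],
       [  0.        ,   0.        ,   1.        ]]), 'R': array([[-0.01316261, -0.99945228,  0.03036243],
       [-0.99508933,  0.01011394, -0.09846282],
       [ 0.09810181, -0.03150936, -0.99467743]]), 't': array([-0.01044955,  0.56638345,  0.87481912])}
wrist {'K': array([[286.29343591,   0.        , 322.40884439],
       [  0.        , 286.29343591, 196.67058007],
       [  0.        ,   0.        ,   1.        ]]), 'R': array([[ 0.29128816,  0.95663259, -0.00229982],
       [ 0.91237534, -0.27708773,  0.30131982],
       [ 0.28761511, -0.0898692 , -0.95352036]]), 't': array([-0.62384672, -0.03613131,  0.39274138])}
```

View pics/scene0.png

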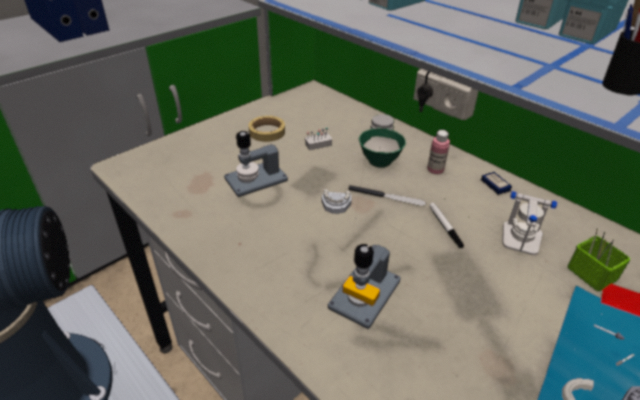

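View pics/top0.png

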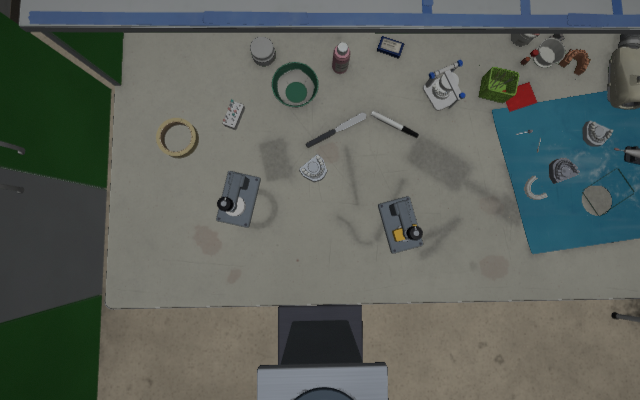

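View pics/wrist0.png

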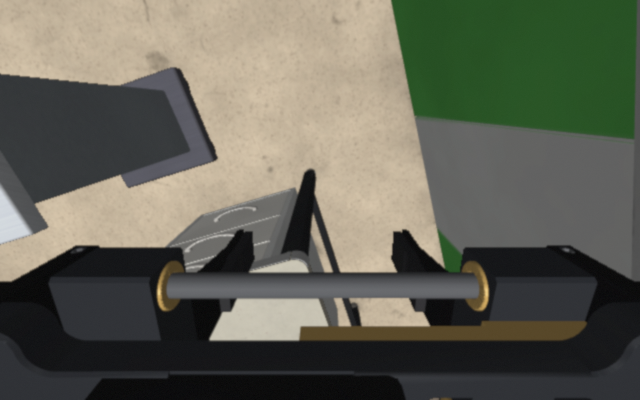

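Run:
```python
import cv2,numpy as np
a=cv2.imread("pics/top0.png")[160:240,200:280];b=cv2.imread("pics/scene0.png")[115:205,210:300]
c=np.hstack([cv2.resize(a,(400,400),interpolation=2),cv2.resize(b,(400,400),interpolation=2)])
cv2.imwrite("pics/crop0.png",c)
```

```text
(no output)
```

View pics/crop0.png

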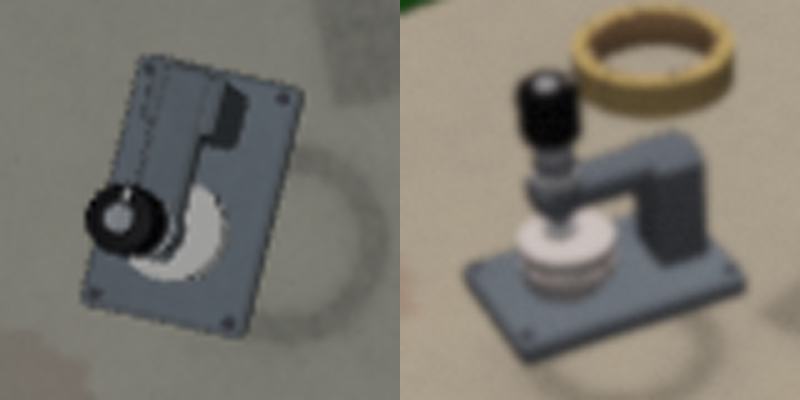

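```bash
cat > h.py <<'E'
import numpy as np
from rig import *
def ray(ci,u,v):
    d=ci["R"].T@np.linalg.inv(ci["K"])@[u,v,1]; c=-ci["R"].T@ci["t"]; return c,d
def atz(ci,u,v,z):
    c,d=ray(ci,u,v); return c+d*(z-c[2])/d[2]
def proj(ci,X):
    p=ci["K"]@(ci["R"]@X+ci["t"]); return p[:2]/p[2]
E
python3 - <<'E'
from h import *
t=camera_info("top");s=camera_info("scene")
print(atz(t,224,203.6,.134),atz(s,242.6,134.8,.134))
# spare, wax gauge cap & base corners
for n,u,v,z in [("spare cap",415,233,.134)]:print(n,atz(t,u,v,z))
for c in [(150,55),(302,90),(243,338),(83,302)]: print(atz(t,200+c[0]/5,160+c[1]/5,.015))
print(atz(t,228.8+0,192+0,0))
print("arm end",atz(t,200+215/5,160+80/5,.08))
E
```

```text
[0.54217705 0.21032442 0.134     ] [0.53834501 0.20788743 0.134     ]
spare cap [ 0.4733905  -0.20385671  0.134     ]
[0.63386951 0.22645021 0.015     ]
[0.61545228 0.15038132 0.015     ]
[0.49155647 0.17887005 0.015     ]
[0.51033251 0.2577732  0.015     ]
[0.58250673 0.23231389 0.        ]
arm end [0.61068188 0.18086706 0.08      ]
```

Run:
```python
from h import *
import rig
from scipy.spatial.transform import Rotation as R
o=get_obs();print(R.from_quat(o["tool_rot"]).as_matrix().round(3),o["time"])
print([n for n in dir(rig) if not n.startswith('_')], globals().get("grip_point_offset"))
```

```text
[[ 0.957 -0.001  0.291]
 [-0.291 -0.001  0.957]
 [-0.    -1.    -0.002]] 0.15
['Unreachable', 'camera', 'camera_info', 'get_obs', 'grip_point_offset', 'hand_in'] 0.0187
```

Emit:
{"name": "jog_arm", "arguments": {
  "increments": [
    [[0,0,0,0.03,-0.033,0.005,-1],[0,0,0,0.06,-0.066,0.01,-1],[0,0,0,0.09,-0.1,0.01,-1],[0,0,0,0.12,-0.133,0.01,-1],[0,0,0,0.15,-0.166,0.01,-1],[0,0,0,0.18,-0.2,0.01,-1],[0,0,0,0.21,-0.233,0.01,-1],[0,0,0,0.24,-0.266,0.01,-1]]
  ]
}}

```text
time: 0.95
position: [0.4227, 0.3298, 0.2317]
tool_rot: [0.7, -0.104, 0.104, -0.699]
ft_force: [0.7, 1.0, 0.2]
grip_width: 0.0869
```

Emit:
{"name": "jog_arm", "arguments": {
  "increments": [
    [[0,0,0,0.03,-0.03,0,-1],[0,0,0,0.06,-0.06,-0.005,-1],[0,0,0,0.09,-0.092,-0.01,-1],[0,0,0,0.117,-0.121,-0.02,-1],[0,0,0,0.117,-0.121,-0.03,-1],[0,0,0,0.117,-0.121,-0.03,-1]]
  ]
}}

```text
time: 1.55
position: [0.5387, 0.2077, 0.1998]
tool_rot: [0.7, -0.107, 0.103, -0.698]
ft_force: [0.2, 0.8, 0.1]
grip_width: 0.0869
```

Run:
```python
from h import *
import cv2
o=get_obs();ci=camera_info("wrist");im=camera("wrist")[:,:,::-1]
print(o["time"],o["position"],o["q"].round(3),o["joint_velocities"].round(3))
np.savez("w1.npz",**ci,pos=o["position"])
cv2.imwrite("pics/w1.png",im);print(proj(ci,np.array([.54,.209,.134])),proj(ci,np.array([.54,.209,.104])))
cv2.imwrite("pics/w1c.png",cv2.resize(im[150:330,220:430],None,fx=3.3,fy=3.3,interpolation=2))
```

```text
1.55 [0.53870953 0.20774734 0.19975242] [ 1.750e-01  4.930e-01  1.574e+00 -1.000e-03  1.080e+00 -1.097e+00] [ 0.038 -0.029  0.005  0.004  0.021  0.   ]
[324.69647838 211.33222541] [324.5869019  200.39436016]
```

View pics/w1.png

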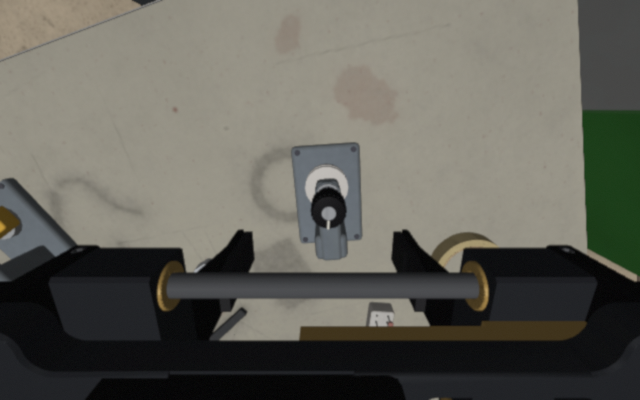

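View pics/w1c.png

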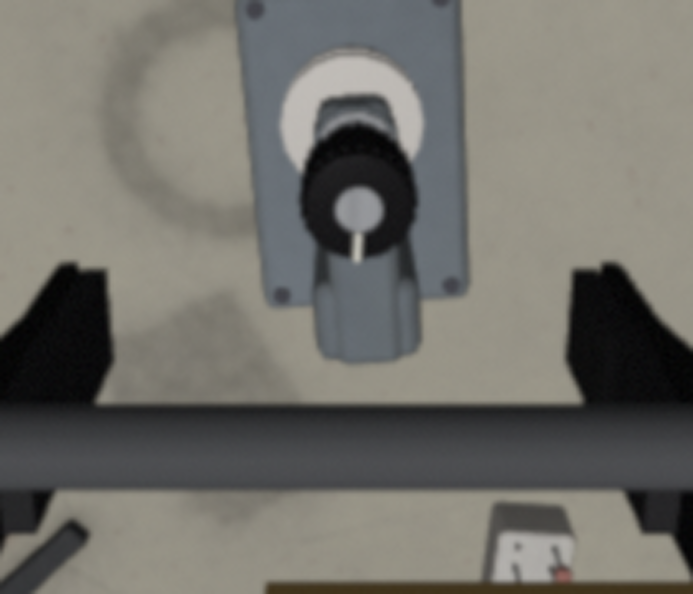

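Run:
```python
from h import *
ci=dict(np.load("w1.npz"))
p=atz(ci,328.5,213,.134);print(p, p-ci["pos"])
q=atz(ci,220+357/3.3,150+262/3.3,.134);print(np.degrees(np.arctan2(*(q-p)[[1,0]])))
print(atz(ci,328.5,213.4,.134))
```

```text
[0.54238779 0.21165259 0.134     ] [ 0.00367826  0.00390525 -0.06575242]
-17.754528141334376
[0.54273516 0.21154829 0.134     ]
```

Emit:
{"name": "jog_arm", "arguments": {
  "increments": [
    [[0,0,0,0.003,0.0033,-0.02,-1],[0,0,0,0.003,0.0033,-0.045,-0.7],[0,0,0,0.003,0.0033,-0.07,-0.5],[0,0,0,0.003,0.0033,-0.09,-0.3],[0,0,0,0.003,0.0033,-0.097,-0.1],[0,0,0,0.003,0.0033,-0.097,0],[0,0,0,0.003,0.0033,-0.097,0]]
  ],
  "squeeze": 5
}}

```text
time: 2.3
position: [0.5417, 0.2128, 0.1046]
tool_rot: [0.7, -0.105, 0.103, -0.699]
ft_force: [-0.8, -0.2, -0.0]
grip_width: 0.0482
```

Run:
```python
from h import *
import cv2
o=get_obs();ci=camera_info("wrist");im=camera("wrist")[:,:,::-1]
print(o["time"],o["position"],o["grip_width"],o["ft_force"])
np.savez("w2.npz",**ci,pos=o["position"])
print(proj(ci,np.array([.542,.211,.134])),proj(ci,o["position"]))
cv2.imwrite("pics/w2c.png",cv2.resize(im[150:330,220:430],None,fx=3.3,fy=3.3,interpolation=2))
```

```text
2.3 [0.54170932 0.21278307 0.10456336] 0.048221458729705007 [-0.84507573 -0.21077908 -0.04093996]
[319.37103904 273.29318143] [322.55422729 246.21067563]
```

View pics/w2c.png

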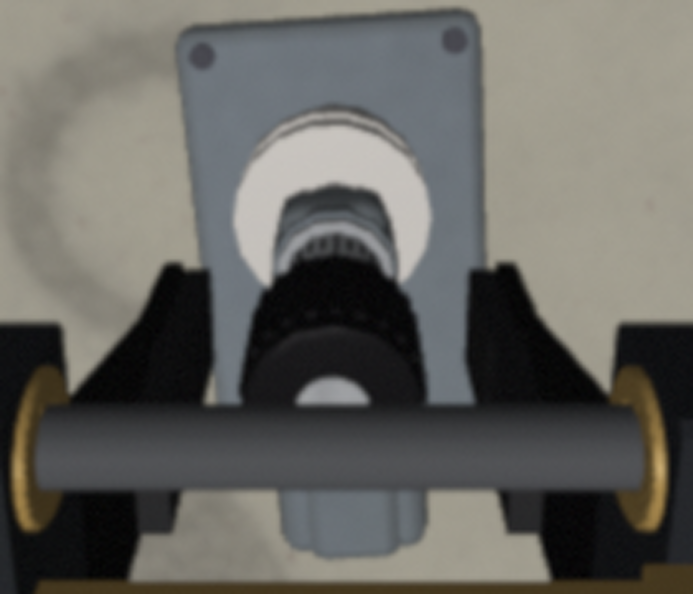

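Run:
```python
from h import *
ci=dict(np.load("w2.npz")); c1=dict(np.load("w1.npz"))
up=-np.array([.957,-.291,0])
e=lambda c,x,y:atz(c,220+x/3.3,150+y/3.3,.134)
a=e(c1,358,155);b=e(c1,358,258);print(a,b,np.linalg.norm(a-b)/2,(a+b)/2)
print(e(ci,334,328)-up*np.linalg.norm(a-b)/2)
# disc
a=e(c1,358,186);b=e(c1,358,232);print(np.linalg.norm(a-b)/2,(a+b)/2); print(e(ci,334,377)-up*np.linalg.norm(a-b)/2)
```

```text
[0.52871166 0.21574544 0.134     ] [0.55578726 0.20761591 0.134     ] 0.014134863315891484 [0.54224946 0.21168067 0.134     ]
[0.54230927 0.21194706 0.134     ]
0.006321736540053059 [0.54272016 0.21153934 0.134     ]
[0.5431302  0.21168569 0.134     ]
```

Emit:
{"name": "jog_arm", "arguments": {
  "increments": [
    [[0,0,0,0.0008,-0.0011,-0.002,0],[0,0,0,0.0008,-0.0011,-0.002,0.1],[0,0,0,0.0008,-0.0011,-0.002,0.3],[0,0,0,0.0008,-0.0011,-0.002,0.5],[0,0,0,0.0008,-0.0011,-0.002,1],[0,0,0,0.0008,-0.0011,-0.002,1]]
  ],
  "squeeze": 25
}}

```text
time: 2.95
position: [0.543, 0.2114, 0.1031]
tool_rot: [0.7, -0.105, 0.104, -0.699]
ft_force: [-1.1, -0.3, 2.4]
grip_width: 0.029
```

Run:
```python
from h import *
import cv2
o=get_obs();ci=camera_info("wrist");im=camera("wrist")[:,:,::-1]
print(o["time"],o["position"],o["grip_width"],o["ft_force"],o["moment"],o["q"])
cv2.imwrite("pics/w3c.png",cv2.resize(im[150:330,220:430],None,fx=3.3,fy=3.3,interpolation=2))
```

```text
2.95 [0.54297139 0.2113902  0.10305605] 0.028972068777622383 [-1.06756769 -0.29782747  2.42719475] [-0.06722477  0.0461298  -0.00303979] [ 1.80098370e-01  6.32074172e-01  1.64082644e+00 -1.23802709e-03
  8.71033782e-01 -1.09408211e+00]
```

View pics/w3c.png

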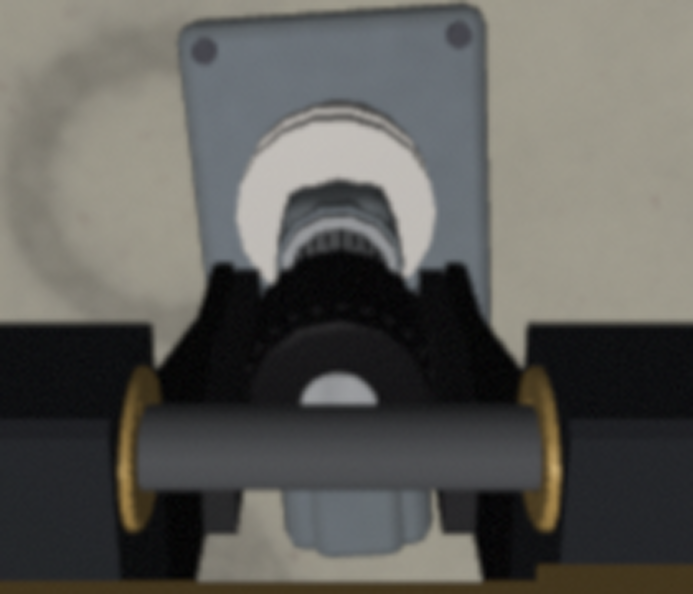

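Emit:
{"name": "jog_arm", "arguments": {
  "increments": [
    [[0,0,-5,0,0,0,1],[0,0,-10,0,0,0,1],[0,0,-16,0,0,0,1],[0,0,-22,0,0,0,1],[0,0,-28,0,0,0,1],[0,0,-34,0,0,0,1],[0,0,-40,0,0,0,1],[0,0,-45,0,0,0,1]]
  ]
}}

```text
time: 3.8
position: [0.543, 0.2114, 0.1031]
tool_rot: [0.606, -0.366, 0.364, -0.605]
ft_force: [-1.2, -0.2, 0.9]
grip_width: 0.0295
```

Run:
```python
from h import *
import cv2
from scipy.spatial.transform import Rotation as R
o=get_obs();ci=camera_info("wrist");im=camera("wrist")[:,:,::-1]
z=R.from_quat(o["tool_rot"]).as_matrix()[:,2]
print(o["time"],o["position"],o["grip_width"],o["ft_force"],o["moment"],o["q"],np.degrees(np.arctan2(z[1],z[0])))
cv2.imwrite("pics/w4c.png",cv2.resize(im[150:330,220:430],None,fx=3.3,fy=3.3,interpolation=2))
```

```text
3.8 [0.54297301 0.21139375 0.1030846 ] 0.029455936779996757 [-1.23537476 -0.24698033  0.90707368] [-0.14762794  0.05220001  0.08509588] [ 1.79160937e-01  6.31926743e-01  1.64107425e+00  1.07048264e-03
  8.70925863e-01 -3.07716782e-01] 27.856561340332426
```

View pics/w4c.png

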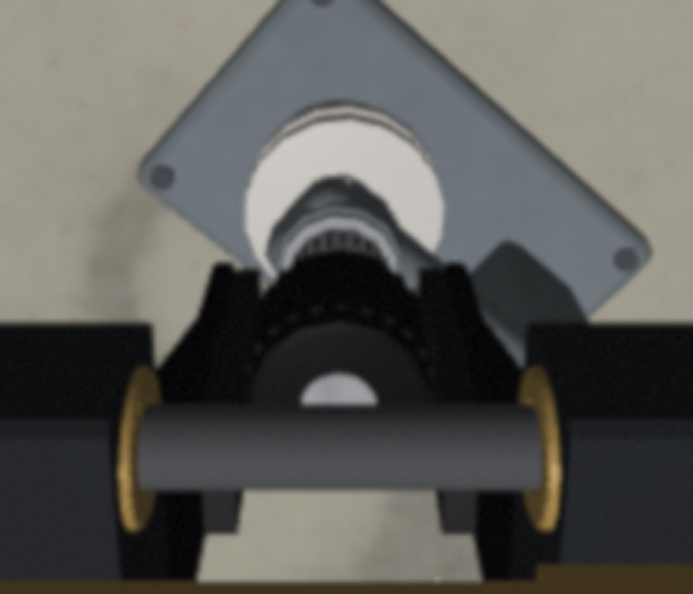

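Emit:
{"name": "jog_arm", "arguments": {
  "increments": [
    [[0,0,-6,0,0,0,1],[0,0,-12,0,0,0,1],[0,0,-18,0,0,0,1],[0,0,-24,0,0,0,1],[0,0,-30,0,0,0,1],[0,0,-36,0,0,0,1],[0,0,-42,0,0,0,1],[0,0,-47,0,0,0,1]]
  ]
}}

```text
time: 4.65
position: [0.543, 0.2114, 0.1031]
tool_rot: [-0.409, 0.578, -0.576, 0.409]
ft_force: [-0.4, -0.3, 0.7]
grip_width: 0.029
```

Run:
```python
from h import *
from scipy.spatial.transform import Rotation as R
o=get_obs()
z=R.from_quat(o["tool_rot"]).as_matrix()[:,2]
print(o["time"],o["position"],o["grip_width"],o["ft_force"],o["moment"],o["q"],np.degrees(np.arctan2(z[1],z[0])))
```

```text
4.65 [0.54298016 0.21136347 0.10310681] 0.02901551289478871 [-0.3945403  -0.3252328   0.71981121] [-0.12933092  0.06690314  0.07154387] [0.17840441 0.63138935 1.6423411  0.00279418 0.86882143 0.51479145] -19.376919148727847
```

Emit:
{"name": "jog_arm", "arguments": {
  "increments": [
    [[0,0,0,0,0,0,0.5],[0,0,0,0,0,0,0.2],[0,0,0,0,0,0,-0.2],[0,0,0,0,0,0,-0.4],[0,0,0,0,0,0.01,-0.4],[0,0,0,0,0,0.04,-0.4],[0,0,0,0,0,0.08,-0.4],[0,0,0,0,0,0.1,-0.4]]
  ]
}}

```text
time: 5.45
position: [0.5446, 0.2118, 0.2069]
tool_rot: [-0.407, 0.577, -0.577, 0.411]
ft_force: [0.2, 0.4, -0.4]
grip_width: 0.0604
```

Run:
```python
from h import *
import cv2
o=get_obs();ci=camera_info("wrist");im=camera("wrist")[:,:,::-1]
print(o["time"],o["position"],o["grip_width"],o["ft_force"])
np.savez("w5.npz",**ci,pos=o["position"])
cv2.imwrite("pics/w5c.png",cv2.resize(im[150:330,220:430],None,fx=3.3,fy=3.3,interpolation=2))
```

```text
5.45 [0.54463035 0.21178086 0.20690574] 0.06036632424227743 [ 0.20105673  0.44712624 -0.39567249]
```

View pics/w5c.png

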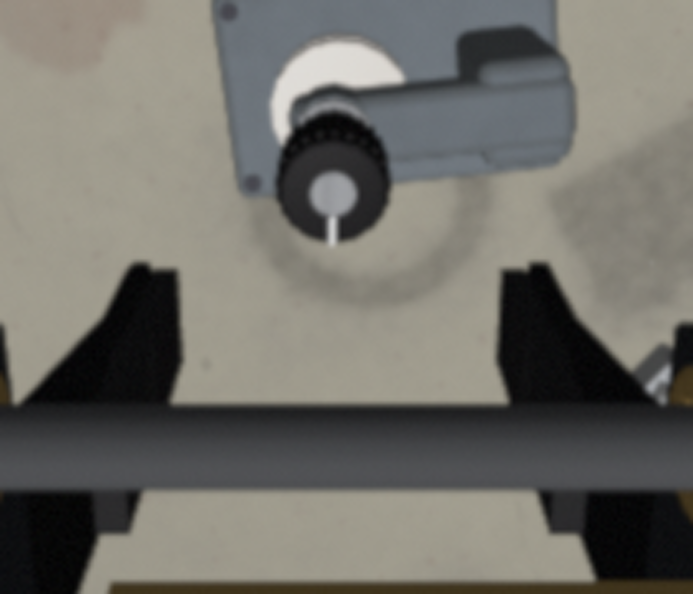

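Emit:
{"name": "jog_arm", "arguments": {
  "increments": [
    [[0,0,0,-0.02,0,0.04,-0.4],[0,0,0,-0.05,0,0.08,-0.4],[0,0,0,-0.08,0,0.1,-0.4],[0,0,0,-0.08,0,0.1,-0.4],[0,0,0,-0.08,0,0.1,-0.4]]
  ]
}}

```text
time: 6.0
position: [0.466, 0.2122, 0.3102]
tool_rot: [0.405, -0.576, 0.578, -0.413]
ft_force: [0.1, 0.2, 0.2]
grip_width: 0.0611
```

Run:
```python
from h import *
import cv2
c=dict(np.load("w5.npz"))
e=lambda x,y:atz(c,220+x/3.3,150+y/3.3,.134)
d=e(332,244)-e(333,194);print(np.degrees(np.arctan2(d[1],d[0])))
s=camera("scene")[:,:,::-1];w=camera("wrist")[:,:,::-1];print(get_obs()["time"])
cv2.imwrite("pics/s6.png",s);cv2.imwrite("pics/w6.png",w)
a=cv2.imread("pics/scene0.png")
cv2.imwrite("pics/s6c.png",np.hstack([cv2.resize(i[115:205,210:300],(390,390),interpolation=2) for i in (a,s)]))
```

```text
-110.50193508433695
6.1
```

View pics/s6.png

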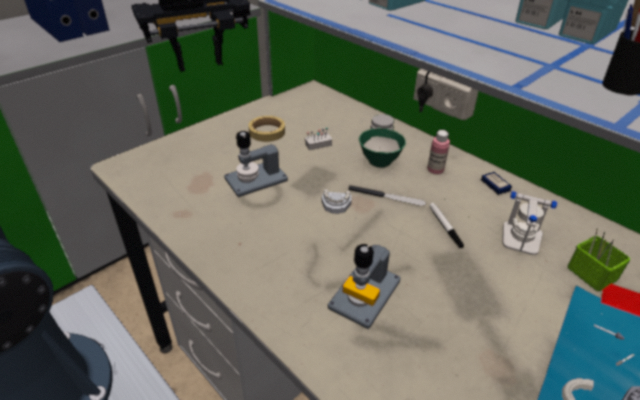

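View pics/s6c.png

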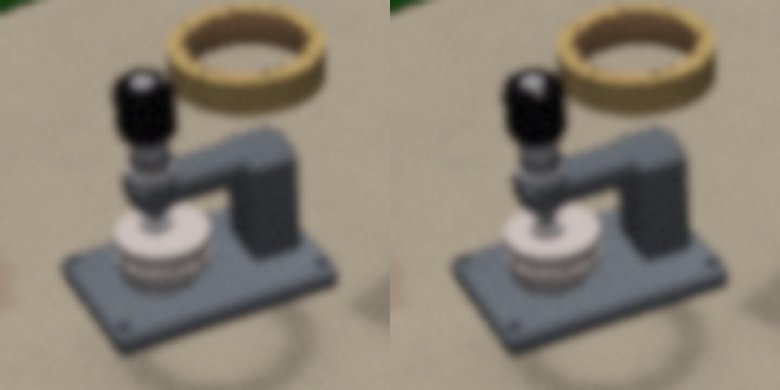

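Index line turned from -18° to -110° (92° clockwise). The foot now sits on the blank. The blank, cast, wax and spare gauge look unmoved, and the gripper is clear.

```bash
python3 -c "
from rig import *
print(hand_in())"
```

```text
the job is handed in; nothing more can be done
None
```

I gripped the cap of the white-blank gauge from above at about 25 N, turned it 92° clockwise, let go and backed the gripper well clear. I then handed the job in at about 6 s.

- **Turn:** In the wrist pictures the index line went from about -18° to -110°, which matches the tool's own turn. That is more than the 80° said always to be enough.
- **Clutch:** The wrist moment about the vertical read 0.085 N m partway through and 0.07 N m at the end, somewhat below the stated 0.10 N m slip torque. I could not read the slip or count clicks directly, so the two clicks rest on the angle turned.
- **Rest of the scene:** The last scene picture shows the foot down on the blank. The blank, wax, cast and second gauge look unmoved by eye.
- **Forces:** The wrist forces I read stayed below 3 N. No check failed. The cap-position fixes from the three cameras differed by up to about 4 mm, so I went by the wrist camera.

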